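# Clamp the tube rack on the bench shaker, then start the shaker

## Task

Lock the purple tube rack down on the bench shaker: push the red toggle-clamp handle over and down, past its dead centre to its stop, so that it stays locked with the rubber pad pressing on the rack. Only once the rack is clamped, push the yellow start slide all the way to its green mark and let go, so that it springs back. Leave the rack in its place between its stops, and do not knock over the amber dropper bottle in front of the red tube rack, the amber vial with the teal cap beside the shaker or the large red-capped bottle.

Things in the scene. Friction and masses are not known exactly. Their poses are not given: they have to be found in the camera images.
- shaker: White bench shaker, fixed, 330 x 200 mm (own x, y). Origin: centre of its underside. Own +x runs from the handle's end to the rack's end; the start slide is on its -y (robot) side. Case top 44 mm above the worktop, aluminium platform top 52 mm, from x = -55 mm to the +x end. Steel clamp frame at x = -57 to +19 mm, y = 0, 28 mm wide over its pins, top 126 mm up (52 mm wide at its foot).
- clamp_handle (a joint): Hinge of the red handle, rad. 0 = open: handle 66 degrees (1.15 rad) above the horizontal, leaning to shaker -x. Grows as it swings to shaker -x and down; angle above horizontal = 1.15 - joint. Dead centre at 0.91, stop at 1.15 (level). A spring lifts arm and handle open if let go before dead centre, and drives the handle onto its stop past it. Needs at most about 7 N at the grip.
- handle_pivot (a point): Axis of the clamp handle's hinge, mid-width, 115 mm above the worktop; the hinge axis is level, along shaker y.
- handle_grip (a point): Point on the handle's centre line in its round red grip (21 mm thick, 43 to 125 mm from the pivot), 95 mm from the pivot; about 202 mm above the worktop when open. Push on the side facing the rack (shaker +x and up), along the arc about the pivot. Free above; the raised clamp arm (end up to 190 mm high) stands at shaker x = 0 to 65 mm, y = 0.
- clamp_pad: Black rubber pad (20 mm across) on a sprung spindle at the end of the clamp arm, which moves with the handle. Origin: centre of its pressing face. Raised when open; locked it presses on the rack's top, 70 mm along shaker +x from the shaker's centre, with about 3 to 6 N (it can give 14 mm on its spring).
- rack: Purple tube rack, 112 x 172 x 45 mm, loose, about 0.25 kg; origin: centre of its underside. It stands on the platform between low steel stops (about 4 mm play each way), centred 95 mm along shaker +x, its length along shaker y.
- start_slide (a joint): Travel of the yellow start slide, m. 0 = home; grows towards shaker +x; end stop (green mark) at 0.032. A spring pushes it home, 2.4 N at home to 9 N at the end.
- slide_knob (a point): Centre of the yellow slide knob, 14 mm along shaker x, 26 mm across, 22 mm high; centre 62.5 mm, top about 74 mm above the worktop; it runs on a flat black plate whose top is 50 mm above the worktop and which goes on for about 23 mm on the -x side of the knob. Push it on its -x face.
- dropper: Amber dropper bottle, 31 mm across, 107 mm high, standing; origin: centre of its underside, z up along it.
- vial_a: Amber vial with a teal cap, 25 mm across, 68 mm high, standing to the right of the shaker; origin: centre of its underside.
- redcap_bottle: White bottle with a red cap, 91 mm across, 199 mm high, standing; origin: centre of its underside.

How it is judged:
By the outcome, as a careful person would: the job done as asked, in the order asked, and still so for the second after the job is handed in, with the robot touching nothing.
It also fails if it takes over 40 s, if anything falls off the work surface, if the arm or the gripper's body presses on something with over 40 N, if the wrist force passes 120 N, or if a joint passes its speed limit or range.

## Robot

A 6-joint arm with a two-finger parallel gripper is mounted at the origin on a cart in front of the work surface, level with it; the furniture and walls round the work are solid. World frame = base frame: x ahead of the robot, y to its left, z up, the work surface at z = 0. Lengths are in m, angles in rad, forces in N, time in s.
With the tool pointing down it reaches from about 0.225 to 0.875 m from the base axis. Payload 3.4 kg.
Tool frame: the origin (TCP) lies on the centre line of the jaws, within the pads' length; the fingertips stand 22 mm ahead of it and the grasp point (between the pads) lies 3 mm ahead of it; z points along the fingers, y is the line along which they close (so a half turn about z gives the same grasp; the last joint's range is limited). The gripper opens to 85 mm and grips with 20 to 120 N. Pads are 22 mm wide; open, the fingers measure 114 mm over their backs; the gripper's body (76 mm by 85 mm) begins 54 mm behind the grasp point. The pads swing forward as they close: fully open they stand 13 mm farther back than shut.
Start: joints at [-1.471, 0.276, 1.505, -0, 1.361, -0.121], TCP at [0.126, -0.561, 0.253] pointing down, gripper open.
Joint ranges: [-2.89, 2.89], [-0.75, 2.08], [0.22, 2.7], [-1.18, 4.32], [0.11, 2.71], [-2.7, 2.7]. Speed limits (rad/s): [2.57, 2.57, 3.14, 3.14, 3.14, 3.14].

## Interface

Orientations are given as a unit quaternion [w, x, y, z].
In Python, from rig import manip, viewer, telemetry gives the robot as it stands (manip), with the cameras (viewer) and the readings (telemetry).
- The arm moves only by the shell command python3 steer.py [OPENING] [FORCE], which reads ROWS from standard input. ROWS is a JSON list that holds a single list of rows (three levels of brackets), with 1 to 5 rows, each of 4 numbers: dx, dy, dz in m, then a turn about the tool's z in rad; each row shifts and turns the commanded pose from where the row before left it, along the tool's axes as they then stand; what a row does not reach is not made up. A row lasts 1/12 s, in which the tool goes at most 0.0417 m and 0.125 rad, less where a joint would pass 70% of its speed; a pose out of reach is approached as far as the arm can. OPENING is the finger opening in m, set as the command begins (- or left out keeps the last). The fingers move at their own pace and stop on an object; FORCE is the grip in N (left out, the last holds). Time passes only in rows, so rows that do not move let the fingers close. It prints the time, the measured TCP pose, the force, the opening and the grip force at its end. Input that does not fit is refused with a message, and nothing moves.
- telemetry.get_state(): the state, without advancing time (a new reading comes with each control period).
- viewer.get_image(name): name is "side" or "top" or "wrist"; returns a dict with "img" (400x640x3 uint8, red, green, blue), "camera_matrix" (3x3 intrinsics, pixels), "T" (4x4, takes a point from camera to world coordinates); the wrist camera has in their place "hand_eye" (4x4, takes a point from camera to tool coordinates, whose origin is the TCP and whose axes are the flange's). Camera axes: x right, y down, z forward; pixel columns grow to the right and rows downward; lengths in m; the calibration is good to about 2 mm. A picture is of the moment at which its call begins: read the wrist's pose just before it. There is no depth.
- manip.sign_off(): hands the job in; it is judged then, once.
The state is a dict: "clock": time; "qpos": joint angles; "qd": joint speeds; "effort": joint torques, N m; "position": TCP position; "ee_rot": TCP orientation; "contact_force": force on the tool from outside, world axes, zero at the start; "moment": the same for the moment, N m; "width": finger opening in m; "gripper_force": force on a finger pad.
Only numpy, scipy, OpenCV 4.12 (cv2) and the standard library are available. Lean on these libraries where they do the work, as an engineer would, in place of code of your own. Each camera call takes 0.05 s, during which the arm holds its last target. There are 200 camera calls.

## Working session

There is one attempt and no reset: what is moved stays moved. The work goes in short steps, Python scripts to look and compute and a shell command to move; the robot and the scene stay as the last step left them, time stands still between calls to the robot, and variables do not carry over. Pictures are saved under pics/ and viewed, at most 10 in all, crops included, and the job is handed in when it is done.

```bash
ls; mkdir -p pics; cat > h.py <<'E'
import numpy as np, cv2
from rig import manip, viewer, telemetry
from scipy.spatial.transform import Rotation as R
def save(name,fn):
    d=viewer.get_image(name); cv2.imwrite('pics/'+fn,d['img'][:,:,::-1])
    np.savez('pics/'+fn+'.npz',K=d['camera_matrix'],T=d.get('T',np.eye(4)))
    return d
def ray(fn,u,v):
    z=np.load('pics/'+fn+'.npz'); d=z['T'][:3,:3]@np.linalg.solve(z['K'],[u,v,1]); return z['T'][:3,3],d/np.linalg.norm(d)
def atz(fn,u,v,h):
    o,d=ray(fn,u,v); return o+d*(h-o[2])/d[2]
def tri(*obs):
    A=np.zeros((3,3));b=np.zeros(3);rs=[ray(*o) for o in obs]
    for o,d in rs:
        P=np.eye(3)-np.outer(d,d);A+=P;b+=P@o
    p=np.linalg.solve(A,b); return p,[np.linalg.norm((np.eye(3)-np.outer(d,d))@(p-o)) for o,d in rs]
def proj(fn,p):
    z=np.load('pics/'+fn+'.npz'); c=z['T'][:3,:3].T@(np.array(p)-z['T'][:3,3]); q=z['K']@c; return q[:2]/q[2]
E
python3 - <<'E'
from h import *
for n in('side','top'):
    d=save(n,n+'1.png'); print(n,d['T'].round(3).tolist(),d['camera_matrix'][0,0])
s=telemetry.get_state(); print(s)
E
```

```text
pics
rig.py
steer.py
side [[-1.0, -0.014, -0.017, 0.543], [0.004, 0.631, -0.775, 1.098], [0.021, -0.775, -0.631, 1.09], [0.0, 0.0, 0.0, 1.0]] 443.86493249055474
top [[-0.003, -0.989, 0.151, 0.263], [-1.0, 0.005, 0.009, -0.08], [-0.01, -0.151, -0.988, 1.735], [0.0, 0.0, 0.0, 1.0]] 431.09552833264826
{'clock': 0.1, 'qpos': array([-1.47099595e+00,  2.76526408e-01,  1.50600530e+00, -2.00469346e-06,
        1.36068627e+00, -1.21036103e-01]), 'qd': array([-8.47379945e-04, -7.79977105e-04, -5.31750890e-03,  8.77564984e-05,
       -1.61787669e-04, -6.29256359e-04]), 'effort': array([ 9.38906851e-04, -4.17700624e+01, -2.46405083e+01, -1.64099533e-04,
        5.71877565e-03,  2.63351325e-05]), 'position': array([ 0.12588207, -0.56061101,  0.25252971]), 'ee_rot': array([-8.12626673e-04,  9.93909746e-01,  1.10194177e-01,  7.64849358e-06]), 'contact_force': array([-0.0656826 , -0.4169484 ,  0.90232898]), 'moment': array([ 0.0393808 , -0.02326733,  0.04128766]), 'gripper_force': 0.0, 'width': 0.08562286645417584}
```

View pics/side1.png

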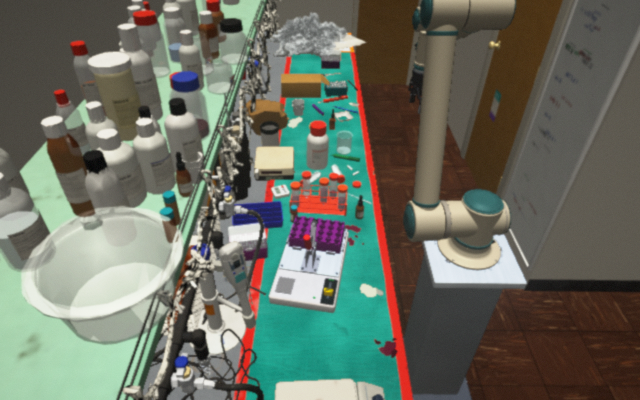

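View pics/top1.png

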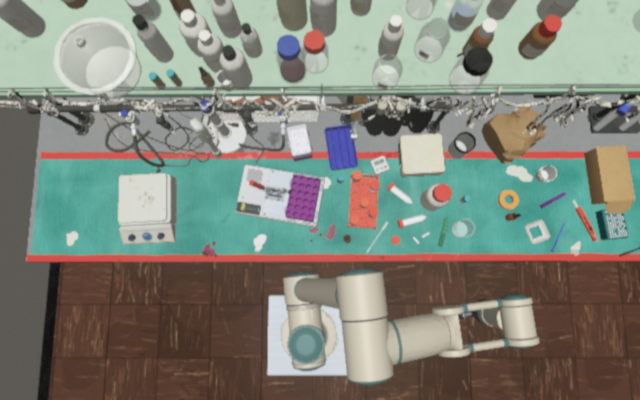

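```bash
python3 - <<'E'
import cv2,numpy as np
a=cv2.imread('pics/side1.png')[195:315,262:382]; b=cv2.imread('pics/top1.png')[155:235,230:390]
a=cv2.resize(a,None,fx=5,fy=5,interpolation=cv2.INTER_CUBIC); b=cv2.resize(b,None,fx=5,fy=5,interpolation=cv2.INTER_CUBIC)
cv2.imwrite('pics/c_side.png',a);cv2.imwrite('pics/c_top.png',b)
E
```

```text
(no output)
```

View pics/c_side.png

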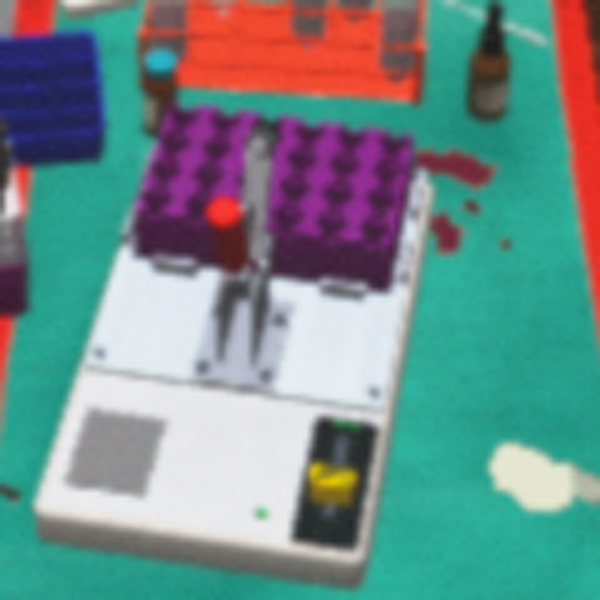

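View pics/c_top.png

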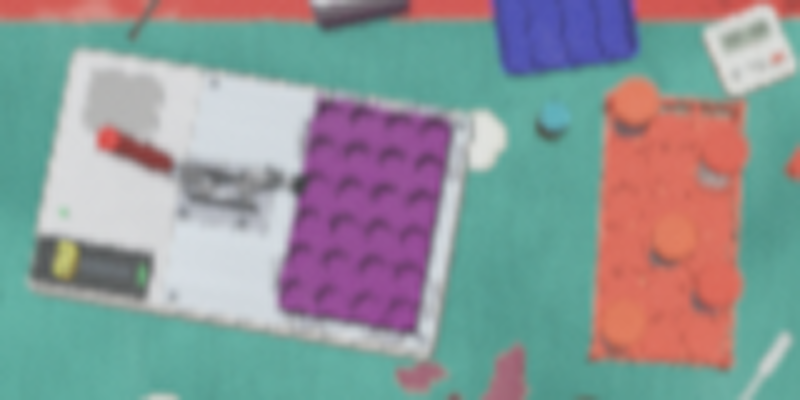

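```bash
cat >> h.py <<'E'
def S(x,y): return ('side1.png',(x+.5)/5-.5+262,(y+.5)/5-.5+195)
def Tp(x,y): return ('top1.png',(x+.5)/5-.5+230,(y+.5)/5-.5+155)
E
python3 - <<'E'
from h import *
P={'A(-x,+y)':(S(38,512),Tp(77,52)),'B(-x,-y)':(S(362,558),Tp(35,285)),'knob top':(S(333,468),Tp(65,256)),'handle tip':(S(223,210),Tp(108,138)),
'platA':(S(80,370),Tp(198,68)),'platB':(S(385,410),Tp(165,305)),'rackfar':(S(412,140),Tp(413,330)),'racknearR':(S(397,240),Tp(283,305)),'racknearL':(S(138,205),Tp(318,98)),'dropper':(S(495,12),Tp(590,398))}
for k,v in P.items():
    p,e=tri(*v); print(k,p.round(4),np.round(e,4))
for uv,h in(((77,52),.044),((35,285),.044),((430,355),.044),((470,112),.044),((65,256),.074),((450,128),.097),((413,330),.097),((283,308),.097),((318,98),.097)): print(uv,atz(*Tp(*uv),h).round(4))
E
```

```text
A(-x,+y) [0.6685 0.2562 0.0367] [0.0007 0.0007]
B(-x,-y) [0.478  0.2855 0.0347] [0.0003 0.0003]
knob top [0.4956 0.2537 0.0767] [0.0001 0.0001]
handle tip [0.5603 0.1948 0.2266] [0.0007 0.0007]
platA [0.6508 0.156  0.0507] [0. 0.]
platB [0.4609 0.1801 0.0438] [0.0001 0.0001]
rackfar [ 0.4365 -0.0181  0.0904] [0.0013 0.0013]
racknearR [0.4533 0.0819 0.0947] [0.0012 0.0012]
racknearL [0.6172 0.0557 0.097 ] [0.0014 0.0014]
dropper [ 0.3772 -0.1516  0.097 ] [0.005 0.005]
(77, 52) [0.6661 0.2548 0.044 ]
(35, 285) [0.4772 0.2835 0.044 ]
(430, 355) [ 0.4202 -0.0295  0.044 ]
(470, 112) [ 0.6151 -0.0616  0.044 ]
(65, 256) [0.4961 0.2542 0.074 ]
(450, 128) [ 0.5915 -0.0466  0.097 ]
(413, 330) [ 0.4345 -0.0181  0.097 ]
(283, 308) [0.4518 0.0814 0.097 ]
(318, 98) [0.6158 0.0559 0.097 ]
```

```bash
echo '[[[0, 0, -0.02, -0.119], [0, 0, -0.02, -0.119], [0, 0, -0.02, -0.119], [0, 0, -0.02, -0.119], [0, 0, -0.02, -0.119]]]' | python3 steer.py 0 30; echo '[[[0, 0, -0.002, -0.119], [0, 0, -0.002, -0.119], [0, 0, -0.002, -0.119], [0, 0, -0.002, -0.119], [0, 0, 0, -0.119]]]' | python3 steer.py
```

```text
clock: 0.52
position: [0.1259, -0.5607, 0.3537]
ee_rot: [-0.001, 0.917, 0.399, 0.0]
contact_force: [-0.0, -0.4, -0.0]
width: 0.0253
gripper_force: 0.0
clock: 0.93
position: [0.1259, -0.561, 0.3613]
ee_rot: [-0.0, 0.759, 0.651, 0.0]
contact_force: [0.1, -0.2, 0.2]
width: -0.0003
gripper_force: 0.0
```

```bash
for i in 1; do :; done; echo '[[[0.038, 0.0155, 0, 0], [0.038, 0.0155, 0, 0], [0.038, 0.0155, 0, 0], [0.038, 0.0155, 0, 0], [0.038, 0.0155, 0, 0]]]' | python3 steer.py; echo '[[[0.038, 0.0155, 0, 0], [0.038, 0.0155, 0, 0], [0.038, 0.0155, 0, 0], [0.038, 0.0155, 0, 0], [0.038, 0.0155, 0, 0]]]' | python3 steer.py
```

```text
clock: 1.35
position: [0.2332, -0.3839, 0.3608]
ee_rot: [-0.0, 0.762, 0.648, 0.0]
contact_force: [0.9, 0.2, 0.5]
width: -0.0
gripper_force: 0.0
clock: 1.77
position: [0.3398, -0.2086, 0.3611]
ee_rot: [0.0, 0.762, 0.648, 0.0]
contact_force: [1.0, -0.6, 0.1]
width: -0.0002
gripper_force: 0.0
```

```bash
echo '[[[0.038, 0.0155, 0, 0], [0.038, 0.0155, 0, 0], [0.038, 0.0155, 0, 0], [0.038, 0.0155, 0, 0], [0.038, 0.0155, 0, 0]]]' | python3 steer.py; echo '[[[0.038, 0.0155, 0, 0], [0.038, 0.0155, 0, 0], [0.038, 0.0155, 0, 0], [0.038, 0.0155, 0, 0], [0, 0, 0, 0]]]' | python3 steer.py
python3 - <<'E'
from h import *
s=telemetry.get_state(); d=save('wrist','w1.png'); print(d['hand_eye'].round(3).tolist())
q=s['ee_rot']; W=np.eye(4); W[:3,:3]=R.from_quat([q[1],q[2],q[3],q[0]]).as_matrix(); W[:3,3]=s['position']
np.savez('pics/w1.png.npz',K=d['camera_matrix'],T=W@d['hand_eye']); print(s['position'])
d=save('side','s2.png')
E
```

```text
clock: 2.18
position: [0.4466, -0.0332, 0.3611]
ee_rot: [0.0, 0.761, 0.648, -0.0]
contact_force: [0.5, -0.8, -0.0]
width: 0.0
gripper_force: 0.0
clock: 2.6
position: [0.5347, 0.1109, 0.3596]
ee_rot: [-0.002, 0.759, 0.651, 0.002]
contact_force: [-0.1, -0.6, -0.4]
width: -0.0
gripper_force: 0.0
[[-0.001, -0.957, -0.29, 0.073], [1.0, -0.001, -0.0, 0.001], [-0.0, -0.29, 0.957, -0.119], [0.0, 0.0, 0.0, 1.0]]
[0.53466887 0.11093606 0.35958034]
```

View pics/w1.png

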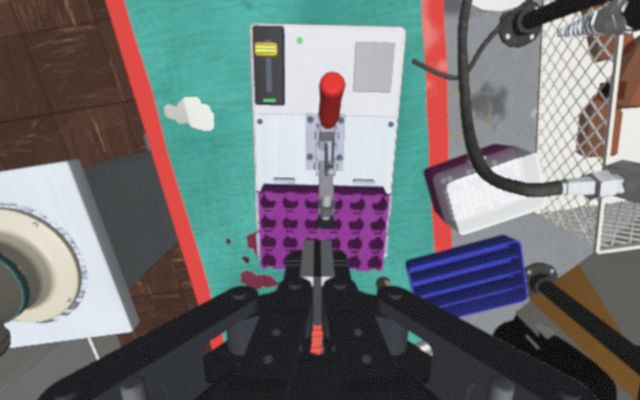

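```bash
python3 - <<'E'
from h import *
w='w1.png'
for n,u,v,h in(('A',405,28,.044),('B',250,25,.044),('platA',394,115,.052),('platB',257,113,.052),('knobtop',265.5,48,.074),('knob -x edge',265.5,41,.074),('knob left',253.5,48,.074),('knob right',277.5,48,.074),('rackNL',388,190,.097),('rackNR',260,189,.097),('handletip',332,85,.229)): print(n,atz(w,u,v,h).round(4))
print(tri((w,332,83),S(223,210),Tp(108,138)))
print(tri((w,265.5,48),S(333,468),Tp(65,256)))
print(tri((w,405,28),S(38,512),Tp(77,52)), tri((w,250,25),S(362,558),Tp(35,285)))
s=telemetry.get_state();q=s['ee_rot'];M=R.from_quat([q[1],q[2],q[3],q[0]]).as_matrix()
for x,y in((-.011,-.015),(.011,.015),(0,0)): print(proj(w,s['position']+M@[x,y,.022]))
E
```

```text
A [0.669  0.2557 0.044 ]
B [0.4791 0.2886 0.044 ]
platA [0.6448 0.1538 0.052 ]
platB [0.4673 0.1839 0.052 ]
knobtop [0.4966 0.2548 0.074 ]
knob -x edge [0.4981 0.2621 0.074 ]
knob left [0.4827 0.2569 0.074 ]
knob right [0.5106 0.2526 0.074 ]
rackNL [0.6193 0.0667 0.097 ]
rackNR [0.4602 0.0927 0.097 ]
handletip [0.5601 0.1947 0.229 ]
(array([0.56028516, 0.19542395, 0.22701246]), [np.float64(0.0007791898792233157), np.float64(0.000732092653795012), np.float64(0.0009946859520057743)])
(array([0.49603876, 0.25392718, 0.07665901]), [np.float64(0.0009849621530633713), np.float64(0.0005969914992922606), np.float64(0.0004311186643123875)])
(array([0.66916338, 0.25648002, 0.03743067]), [np.float64(0.0016236699896775308), np.float64(0.00014413386334910123), np.float64(0.0015183434945670391)]) (array([0.47804699, 0.2875988 , 0.03736069]), [np.float64(0.0025849784420125016), np.float64(0.00017395538613259638), np.float64(0.002641011394160891)])
[281.45263207 286.36160783]
[341.21332962 247.11874103]
[310.7455974  267.12588965]
```

```bash
echo '[[[0.02, 0.006, 0, 0], [0.019, 0.006, 0, 0], [0, 0, 0.03, 0], [0, 0, 0.03, 0], [0, 0, 0, 0]]]' | python3 steer.py; echo '[[[0, 0, 0, 0], [0, 0, 0, 0]]]' | python3 steer.py
```

```text
clock: 3.12
position: [0.5456, 0.1395, 0.2955]
ee_rot: [-0.003, 0.762, 0.648, -0.006]
contact_force: [-1.7, -0.9, -0.4]
width: 0.0001
gripper_force: 0.0
clock: 3.28
position: [0.5502, 0.1404, 0.3029]
ee_rot: [0.001, 0.762, 0.648, 0.001]
contact_force: [0.3, -0.7, 0.5]
width: 0.0003
gripper_force: 0.0
```

```bash
echo '[[[0.008, 0.001, 0.02, 0], [0, 0, 0.021, 0], [0, 0, 0.02, 0], [0, 0, 0.02, 0], [0, 0, 0, 0]]]' | python3 steer.py; echo '[[[0, 0, 0, 0], [0, 0, 0, 0]]]' | python3 steer.py
python3 - <<'E'
from h import *
for n in('side','wrist'): save(n,n+'3.png')
a=cv2.imread('pics/side3.png')[195:315,252:372]; a=cv2.resize(a,None,fx=3.3,fy=3.3,interpolation=cv2.INTER_CUBIC)
b=cv2.imread('pics/wrist3.png')[:,120:520]; b=cv2.resize(b,(396,396))
cv2.imwrite('pics/c3.png',np.hstack([a,b]))
E
```

```text
clock: 3.7
position: [0.5509, 0.1484, 0.2189]
ee_rot: [-0.001, 0.762, 0.648, -0.002]
contact_force: [-0.3, -0.2, -0.8]
width: -0.0
gripper_force: 0.0
clock: 3.87
position: [0.5535, 0.149, 0.2228]
ee_rot: [0.001, 0.762, 0.648, 0.002]
contact_force: [-0.2, 0.5, 1.0]
width: 0.0001
gripper_force: 0.0
```

View pics/c3.png

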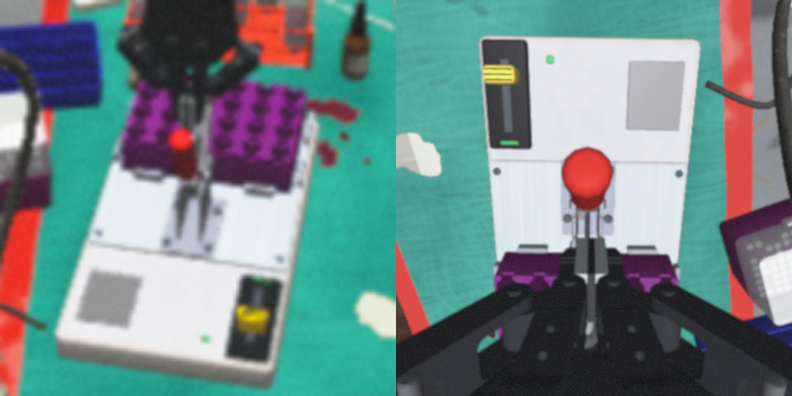

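```bash
echo '[[[0.012, 0, 0, 0], [0.011, 0, 0.004, 0], [0.012, 0, 0.007, 0], [0.009, 0, 0.007, 0], [0.009, 0, 0.008, 0]]]' | python3 steer.py; echo '[[[0.007, 0, 0.009, 0], [0.007, 0, 0.01, 0], [0, 0, 0, 0]]]' | python3 steer.py
```

```text
clock: 4.38
position: [0.562, 0.2032, 0.1949]
ee_rot: [0.001, 0.761, 0.649, 0.002]
contact_force: [1.9, -2.4, 5.5]
width: 0.0001
gripper_force: 2.6
clock: 4.63
position: [0.562, 0.2172, 0.1728]
ee_rot: [-0.001, 0.761, 0.649, -0.001]
contact_force: [0.4, 0.2, 1.2]
width: -0.0002
gripper_force: 0.9
```

```bash
echo '[[[0.003, 0, 0.009, 0], [0.002, 0, 0.009, 0], [0.001, 0, 0.007, 0], [0, 0, 0.003, 0], [0, 0, 0, 0]]]' | python3 steer.py; echo '[[[0, 0, 0, 0], [0, 0, 0, 0]]]' | python3 steer.py
```

```text
clock: 5.05
position: [0.5627, 0.2213, 0.1472]
ee_rot: [-0.001, 0.761, 0.648, -0.001]
contact_force: [-1.5, 1.3, 3.0]
width: 0.0003
gripper_force: 1.5
clock: 5.22
position: [0.5628, 0.2213, 0.1472]
ee_rot: [-0.001, 0.762, 0.648, -0.0]
contact_force: [-2.4, 1.6, 3.6]
width: -0.0
gripper_force: 1.9
```

```bash
echo '[[[0, 0, 0.003, 0], [0, 0, 0.002, 0], [0, 0, 0, 0], [0, 0, 0, 0]]]' | python3 steer.py; echo '[[[0, 0, -0.03, 0], [0, 0, -0.03, 0], [0, 0, -0.03, 0], [0, 0, 0, 0], [0, 0, 0, 0]]]' | python3 steer.py
python3 - <<'E'
from h import *
for n in('side','wrist'): save(n,n+'4.png')
a=cv2.imread('pics/side4.png')[195:315,252:372]; a=cv2.resize(a,None,fx=3.3,fy=3.3,interpolation=cv2.INTER_CUBIC)
b=cv2.imread('pics/wrist4.png')[:,120:520]; b=cv2.resize(b,(396,396))
cv2.imwrite('pics/c4.png',np.hstack([a,b]))
E
```

```text
clock: 5.55
position: [0.563, 0.2213, 0.1466]
ee_rot: [0.0, 0.761, 0.648, 0.001]
contact_force: [-8.6, -1.2, 25.1]
width: -0.0001
gripper_force: 12.7
clock: 5.97
position: [0.5648, 0.2211, 0.2339]
ee_rot: [0.001, 0.761, 0.648, 0.002]
contact_force: [-0.7, -1.0, 0.1]
width: 0.0001
gripper_force: 0.0
```

View pics/c4.png

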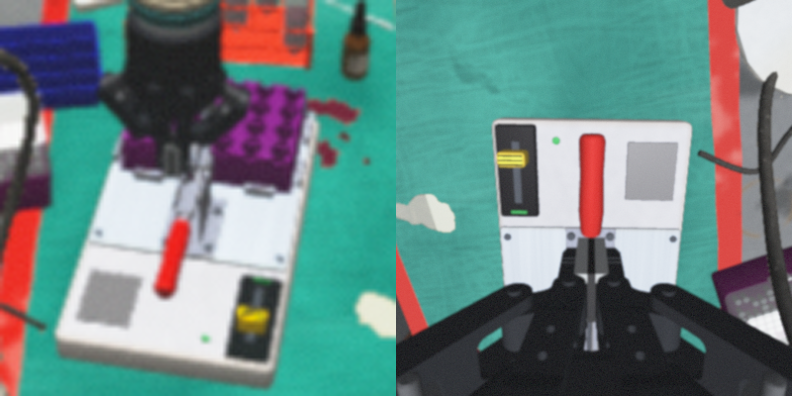

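```bash
echo '[[[0.0165, -0.0243, 0, 0], [0.0165, -0.0243, 0, 0], [0.016, -0.0243, 0, 0], [0, 0, 0, 0], [0, 0, 0, 0]]]' | python3 steer.py; echo '[[[0, 0, 0.03, 0], [0, 0, 0.03, 0], [0, 0, 0.03, 0], [0, 0, 0, 0], [0, 0, 0, 0]]]' | python3 steer.py
python3 - <<'E'
from h import *
s=telemetry.get_state(); d=save('wrist','w5.png')
q=s['ee_rot']; W=np.eye(4); W[:3,:3]=R.from_quat([q[1],q[2],q[3],q[0]]).as_matrix(); W[:3,3]=s['position']
T=W@d['hand_eye']; np.savez('pics/w5.png.npz',K=d['camera_matrix'],T=T); print(s['position'])
print('knob proj',proj('w5.png',[.4963,.2543,.074]))
d=save('side','s5.png'); a=cv2.imread('pics/s5.png')[195:315,252:372]; a=cv2.resize(a,None,fx=3.3,fy=3.3,interpolation=cv2.INTER_CUBIC)
b=cv2.resize(cv2.imread('pics/w5.png')[:,120:520],(396,396)); cv2.imwrite('pics/c5.png',np.hstack([a,b]))
E
```

```text
clock: 6.48
position: [0.4978, 0.2815, 0.2305]
ee_rot: [-0.0, 0.761, 0.649, -0.002]
contact_force: [0.7, -0.1, -0.3]
width: 0.0001
gripper_force: 0.0
clock: 6.9
position: [0.4989, 0.2799, 0.1402]
ee_rot: [-0.001, 0.762, 0.648, -0.003]
contact_force: [-0.2, 0.3, 0.7]
width: 0.0001
gripper_force: 0.0
[0.49890354 0.27985345 0.14017802]
knob proj [318.19802652 260.13962046]
```

View pics/c5.png

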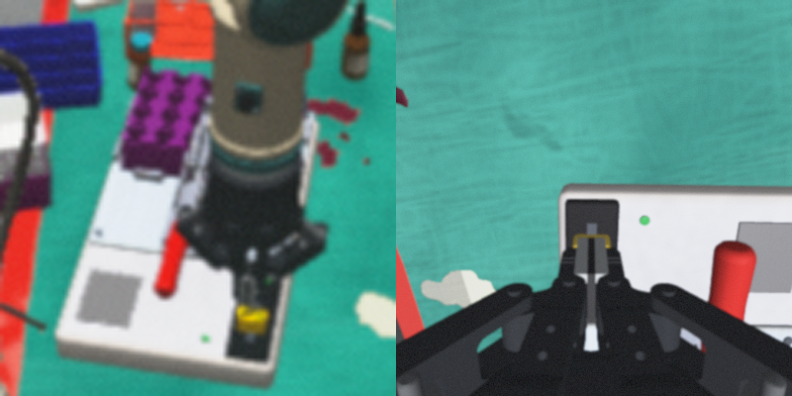

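```bash
echo '[[[0.002, 0, 0.015, 0], [0, 0, 0.015, 0], [0, 0, 0.015, 0], [0, 0, 0.015, 0], [0, 0, 0, 0]]]' | python3 steer.py; echo '[[[0, 0, 0, 0], [0, 0, 0, 0]]]' | python3 steer.py
```

```text
clock: 7.42
position: [0.4997, 0.2828, 0.0818]
ee_rot: [-0.0, 0.761, 0.648, -0.001]
contact_force: [-0.7, 0.1, -0.9]
width: 0.0002
gripper_force: 0.0
clock: 7.58
position: [0.5013, 0.2836, 0.0841]
ee_rot: [0.001, 0.761, 0.648, 0.002]
contact_force: [-0.2, 0.1, -0.0]
width: 0.0003
gripper_force: 0.0
```

```bash
echo '[[[0, 0, 0.004, 0], [-0.01, 0, 0, 0], [-0.01, 0, 0, 0], [-0.008, 0, 0, 0], [-0.006, 0, 0, 0]]]' | python3 steer.py; echo '[[[-0.004, 0, 0, 0], [0, 0, 0, 0]]]' | python3 steer.py
```

```text
clock: 8.0
position: [0.495, 0.2499, 0.0791]
ee_rot: [-0.001, 0.762, 0.648, 0.002]
contact_force: [0.1, 7.8, 0.1]
width: -0.0002
gripper_force: 3.6
clock: 8.17
position: [0.4944, 0.2462, 0.0791]
ee_rot: [-0.001, 0.762, 0.647, 0.002]
contact_force: [1.5, 8.8, 0.5]
width: -0.0002
gripper_force: 3.9
```

```bash
echo '[[[-0.003, 0, 0, 0], [-0.003, 0, 0, 0], [0, 0, 0, 0]]]' | python3 steer.py; echo '[[[-0.002, 0, 0, 0], [-0.001, 0, 0, 0], [0, 0, 0, 0], [0, 0, 0, 0]]]' | python3 steer.py
```

```text
clock: 8.42
position: [0.4936, 0.2414, 0.0791]
ee_rot: [-0.001, 0.762, 0.647, 0.003]
contact_force: [0.5, 9.7, 0.1]
width: 0.0
gripper_force: 4.7
clock: 8.75
position: [0.4935, 0.2411, 0.0792]
ee_rot: [-0.003, 0.763, 0.647, 0.005]
contact_force: [0.4, 16.8, -1.8]
width: -0.0004
gripper_force: 8.3
```

```bash
echo '[[[-0.002, 0, 0, 0], [-0.001, 0, 0, 0], [0, 0, 0, 0]]]' | python3 steer.py; echo '[[[0.01, 0, 0, 0], [0.015, 0, 0, 0], [0.015, 0, 0, 0], [0.015, 0, 0, 0], [0, 0, 0, 0]]]' | python3 steer.py;  echo '[[[0, 0, -0.03, 0], [0, 0, -0.04, 0], [0, 0, -0.04, 0], [0, 0, -0.04, 0], [0, 0, 0, 0]]]' | python3 steer.py; echo '[[[0.02, -0.01, 0, 0], [0.03, -0.01, 0, 0], [0.03, -0.01, 0, 0], [0, 0, 0, 0], [0, 0, 0, 0]]]' | python3 steer.py
python3 - <<'E'
from h import *
s=telemetry.get_state(); print(s['position'],s['contact_force'])
d=save('top','t6.png'); d=save('side','s6.png')
a=cv2.resize(cv2.imread('pics/s6.png')[185:315,252:382],None,fx=3,fy=3,interpolation=cv2.INTER_CUBIC)
b=cv2.resize(cv2.imread('pics/t6.png')[150:235,230:360],None,fx=3,fy=3,interpolation=cv2.INTER_CUBIC)
b=np.vstack([b,np.zeros((390-b.shape[0],390,3),np.uint8)])
cv2.imwrite('pics/c6.png',np.hstack([a,b]))
E
```

```text
clock: 9.0
position: [0.4936, 0.2409, 0.0794]
ee_rot: [-0.004, 0.763, 0.646, 0.007]
contact_force: [-0.0, 25.2, -4.2]
width: 0.0
gripper_force: 12.3
clock: 9.42
position: [0.501, 0.2895, 0.0783]
ee_rot: [0.0, 0.761, 0.649, 0.0]
contact_force: [0.7, 0.4, 0.6]
width: -0.0001
gripper_force: 0.0
clock: 9.83
position: [0.5041, 0.2885, 0.2365]
ee_rot: [0.003, 0.761, 0.648, 0.006]
contact_force: [1.1, 0.1, 0.4]
width: -0.0
gripper_force: 0.0
clock: 10.25
position: [0.4829, 0.3718, 0.2273]
ee_rot: [0.0, 0.761, 0.649, -0.001]
contact_force: [0.8, -0.7, 0.2]
width: 0.0001
gripper_force: 0.0
[0.48285944 0.37181289 0.22730046] [ 0.84407242 -0.6671144   0.19417612]
```

View pics/c6.png

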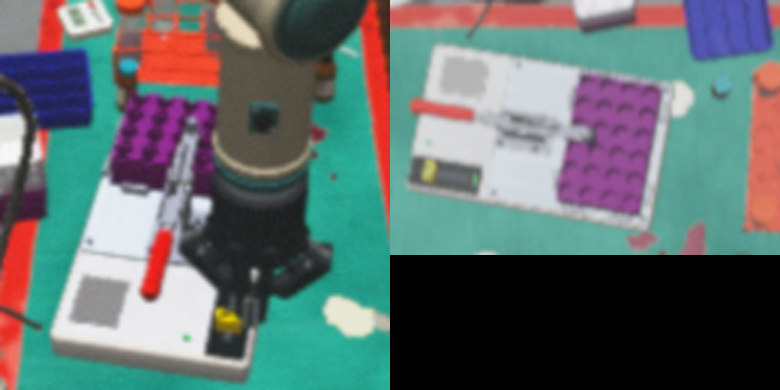

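The pictures show the handle level and the arm's pad on the rack. The slide is back home, the rack is between its stops, and the vial and dropper bottle are standing.

```bash
echo '[[[0, 0, 0, 0], [0, 0, 0, 0], [0, 0, 0, 0]]]' | python3 steer.py; python3 -c "
from rig import manip, viewer, telemetry; print(manip.sign_off())"
```

```text
clock: 10.6
position: [0.484, 0.3708, 0.2283]
ee_rot: [0.0, 0.762, 0.648, -0.0]
contact_force: [-0.4, 0.3, 0.6]
width: -0.0002
gripper_force: 0.0
the job is handed in; nothing more can be done
None
```

I locked the rack with the clamp handle at its stop, then pushed the start slide to its end stop and let it spring home; the job was handed in at about 10.6 s with the arm clear of everything.

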